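# Dock the shaker tray and lock it with a linchpin

### The job

Push the shaker's tray fully home so that its tongue lines up in the clevis, then push the orange-handled linchpin through clevis and tongue from the side nearer the pin (the robot's right) until its shoulder is against the clevis. Then swing the red sprung ring down over the pin's end until it snaps in behind the end, let go, and leave the beaker, vial, tape and timer where they are.

Things in the scene. Friction and masses are not known exactly. Their poses are not given: they have to be found in the camera images.
- shaker: Fixed shaker on a dark base plate 400 x 120 x 12 mm; origin on the worktop below the middle of the clevis. x: from the tray to the white housing, roughly away from the robot; y: left, the way the pin goes in. Clevis: two upright steel plates, 30 mm wide in x, top at z = 92 mm, at y = -22..-12 and +12..+22 mm, each with a 22 mm square hole at x = 0, z = 70 mm
- housing_top (a point): Middle of the top of the shaker's white drive housing, 88 mm high, at x = +70..+165 mm, y = -45..+45 mm of the shaker; axes as the shaker. A steel drive arm 38 mm high joins it to the clevis
- clevis_face (a point): Centre of the right-hand (entry) hole on the outer face of the right clevis plate, 70 mm above the worktop; axes as the shaker
- tray (a joint): Slide of the white tray along the shaker's x: 0 = home at its stop, grows to 0.045 m as the tray stands away, toward the robot; 3 N of friction, stays where left. Tray 130 x 140 mm, wall top 43 mm and two dishes fixed in its front half up to 43 mm above the worktop; its 12 mm thick tongue has an upright eye with a 22 mm square hole that stands between the clevis plates when home
- tray_grip (a point): Middle of the top edge of the tray's upright blue grip plate, 12 mm thick in the shaker's x, 70 mm wide in y, top 95 mm above the worktop; moves with the tray; 100 mm before the clevis holes when home
- pin: Loose linchpin, 0.16 kg, lies flat, ring standing up. Origin on its axis at the shoulder, 9 mm above the worktop as it lies; x along the axis to the tip, z up. Shank 18 mm square (15.5 mm beyond x = 52), its end at x = +73 mm with a groove across it; steel collar 34 mm wide, x = -8..0; orange handle 22 mm wide, z = -9..+13 mm, x = -88..-8 mm: hold it near x = -62 mm, clear of the ring
- pin_tip (a point): Centre of the pin's end, at x = +73 mm of the pin
- ring (a joint): Hinge of the red ring about the pin's y axis at x = -4 mm: 0 = lying along the pin, its end bar snapped in the groove behind the pin's end; 1.57 = standing straight up. Friction holds it where left; the last 0.12 rad need a push of about 5 N down on the tab, over a bump at 0.06 rad, then it snaps to 0
- ring_tab (a point): Middle of the upper face of the ring's thumb tab, 91 mm from the hinge and 6 mm above the ring's plane; tab 20 mm long (81..101 mm from the hinge), 24 mm wide, 8 mm thick. Ring: 6 mm wire, 54 mm wide outside; end bar 78 mm from the hinge. The tab's face looks toward the handle while the ring stands and up once it lies
- beaker: Loose clear beaker, 69 mm wide, 79 mm high; origin under its middle
- vial: Loose small brown vial with a black cap, 22 mm wide, 52 mm high; origin under its middle
- tape: Loose roll of tape lying flat, 104 mm wide, 25 mm high; origin under its middle
- timer_box: Loose white timer with blue and red buttons, 68 x 66 x 21 mm; origin under its middle

How it is judged:
On the way, in this order (a step that is already met when the one before it is completed fails the run):
1. the tray is pushed home (within 3 mm of its stop) (value of joint tray below 0.003 m), for 0.2 s.
2. the pin is through clevis and tongue, its shoulder within 5 mm of the clevis, the ring still open (distance between pin and clevis_face below 0.005 m and y of pin_tip in the frame of shaker above 0.045 m and value of joint ring above 0.3 rad), for 0.2 s.
3. the ring is snapped over the pin end (value of joint ring below 0.05 rad), for 0.2 s.
At the end, for the whole second after the job is handed in: Tray within 3 mm of its stop; pin through both clevis plates and the tongue, its shoulder centre within 5 mm of the entry hole's centre, its axis within 0.12 rad of the shaker's y; ring closed (below 0.05 rad) in the groove at the pin's end; pin at rest (value of joint tray below 0.003 m and distance between pin and clevis_face below 0.005 m and angle between the x axis of pin and the y axis of shaker, either way round below 0.12 rad and y of pin_tip in the frame of shaker above 0.045 m and value of joint ring below 0.05 rad and linear speed of pin below 0.01 m/s); the robot touches nothing.
It fails at once if the beaker, vial, tape or timer is shifted more than 20 mm (distance of any of beaker, vial, tape, timer_box from where it was at the start of the episode above 0.02 m).
It also fails if it takes over 64 s, if anything falls off the work surface, if the arm or the gripper's body presses on something with over 40 N, if the wrist force passes 120 N, or if a joint passes its speed limit or range.

### The arm

A 6-joint arm with a two-finger parallel gripper is mounted at the origin on a cart in front of the work surface, level with it; the furniture and walls round the work are solid. World frame = base frame: x ahead of the robot, y to its left, z up, the work surface at z = 0. Lengths are in m, angles in rad, forces in N, time in s.
With the tool pointing down it reaches from about 0.375 to 0.825 m from the base axis. Payload 5.5 kg.
Tool frame: the origin (TCP) lies at the very end of the fingers, on their centre line; the grasp point (between the pads) lies 19 mm behind it; z points along the fingers, y is the line along which they close (so a half turn about z gives the same grasp; the last joint's range is limited). The gripper opens to 85 mm and grips with 20 to 120 N. Pads are 22 mm wide; open, the fingers measure 114 mm over their backs; the gripper's body (76 mm by 85 mm) begins 54 mm behind the grasp point. The pads swing forward as they close: fully open they stand 13 mm farther back than shut.
Start: joints at [-1.17, 0.314, -0.047, 1.21, 0, 1.571], TCP at [0.234, -0.552, 0.231] pointing down, gripper open.
Joint ranges: [-2.67, 2.67], [-0.69, 1.73], [-1.03, 1.25], [-2.08, 2.16], [-1.42, 1.45], [-3.14, 3.14]. Speed limits (rad/s): [2.39, 2.39, 3.01, 3.14, 3.14, 3.14].

### API

Orientations are given as a rotation vector (axis times angle).
In Python, from station import * gives the robot as it stands. The module is installed in compiled form; this text tells all that it offers.
- The arm moves only by the tool carry_out, never from a script. Its argument "steps" is a list of rows, each a list of 3 entries, a list of its own where there are three numbers: the turn, a rotation vector about the world's x, y, z in rad, then the shift along the world's x, y, z in m, then the opening, from 0 (shut) to 1 (fully open). In form: [[[wx, wy, wz], [dx, dy, dz], jaw], ...]. A call has 1 to 8 rows; each row shifts and turns the commanded pose from where the row before left it; what a row does not reach is not made up. A row lasts 1/8 s, in which the tool goes at most 62.5 mm and 10.7 degrees, less where a joint would pass 70% of its speed; a pose out of reach is approached as far as the arm can. A call with a gripper value outside its range is refused whole. The fingers move at their own pace and stop on an object; "force" is the grip in N (left out, the last holds). Time passes only in rows, so rows that do not move let the fingers close. It gives the time, the measured TCP pose, the force, the opening and the grip force at its end, in the units of the state.
- state(): the state, without advancing time (a new reading comes with each control period).
- grab_frame(name): name is "side" or "top"; returns the picture (384x512x3 uint8, blue, green, red); there is no depth.
- get_calibration(name): a dict with "mtx" (3x3 intrinsics, pixels), "distortion" ([k1, k2, p1, p2, k3] as OpenCV has them; the pictures are not rectified), "extrinsics" (4x4, takes a point from camera to world coordinates). Camera axes: x right, y down, z forward; pixel columns grow to the right and rows downward; lengths in m; the calibration is good to about 2 mm. A picture is of the moment at which its call begins. get_calibration takes no time and is no camera call.
- hand_in(): hands the job in; it is judged then, once.
The state is a dict: "time_s": time; "joints": joint angles; "qvel": joint speeds; "effort": joint torques, N m; "tool_pos": TCP position; "orientation": TCP orientation; "contact_force": force on the tool from outside, world axes, zero at the start; "wrist_torque": the same for the moment, N m; "grip_width": finger opening in m; "grasp_force": force on a finger pad.
Only numpy, scipy, OpenCV 4.12 (cv2) and the standard library are available. Lean on these libraries where they do the work, as an engineer would, in place of code of your own. Each camera call takes 0.05 s, during which the arm holds its last target. There are 200 camera calls.

## Working session

There is one attempt and no reset: what is moved stays moved. The work goes in short steps, Python scripts to look and compute and a tool call to move; the robot and the scene stay as the last step left them, time stands still between calls to the robot, and variables do not carry over. Pictures are saved under pics/ and viewed, at most 10 in all, crops included, and the job is handed in when it is done.

Besides the shell and the picture viewer there is one more tool, called after "Call:" in YAML: its name, and indented under it one key for each argument. carry_out: Moves the arm, as the interface text tells. Its arguments: {"type":"object","properties":{"steps":{"type":"array","items":{"type":"array"}},"force":{"type":"number"}},"required":["steps"]}

```bash
mkdir -p pics; python3 - <<'E'
from station import *
import cv2,numpy as np
for n in("side","top"):
    im=grab_frame(n);cv2.imwrite(f"pics/{n}0.png",im)
    c=get_calibration(n);print(n,np.round(c["mtx"],1).tolist(),c["distortion"],np.round(c["extrinsics"],3).tolist())
s=state();print(s)
E
```

```text
side [[387.1, 0.0, 255.8], [0.0, 387.1, 186.8], [0.0, 0.0, 1.0]] [-0.00600832  0.          0.          0.          0.        ] [[1.0, -0.018, 0.007, 0.55], [-0.012, -0.328, 0.945, -0.89], [-0.015, -0.945, -0.328, 0.417], [0.0, 0.0, 0.0, 1.0]]
top [[373.5, 0.0, 266.5], [0.0, 373.5, 199.3], [0.0, 0.0, 1.0]] [-0.06543276  0.          0.          0.          0.        ] [[0.028, -0.983, 0.184, 0.404], [-0.999, -0.032, -0.023, 0.051], [0.029, -0.183, -0.983, 1.069], [0.0, 0.0, 0.0, 1.0]]
{'time_s': 0.1, 'joints': array([-1.16997905e+00,  3.14156857e-01, -4.80016717e-02,  1.21019240e+00,
        1.14994417e-05,  1.57077363e+00]), 'qvel': array([-2.25877569e-03, -1.52831625e-03,  3.54328299e-03, -6.63464218e-04,
       -1.51988606e-04,  2.66591282e-05]), 'effort': array([-5.92379547e-04, -5.40765631e+01,  3.40541911e+01,  1.12540042e-02,
       -4.76607545e-05, -8.75751567e-06]), 'tool_pos': array([ 0.23389934, -0.55195609,  0.23050995]), 'orientation': array([-3.07721229e+00, -6.25127408e-01,  4.68163436e-04]), 'contact_force': array([-0.35891458,  0.56862157,  0.16634067]), 'wrist_torque': array([ 0.04285898, -0.04167143, -0.00347524]), 'grasp_force': 0.0, 'grip_width': 0.08531683907824189}
```

View pics/side0.png

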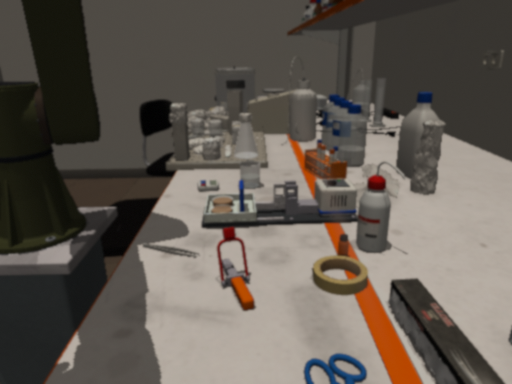

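View pics/top0.png

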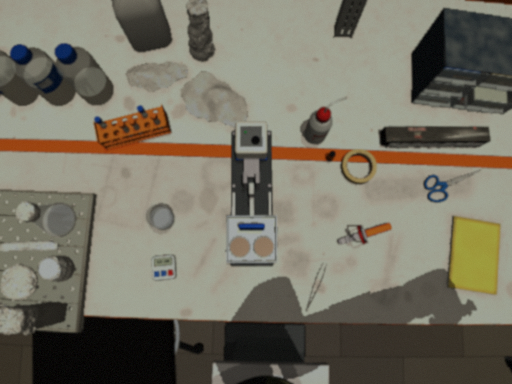

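Side: shaker with the blue grip at (241,195), clevis at (285,195), housing at (335,195), and the pin at (235,275) with its ring standing and tab at (229,234). Top: grip (250,226), clevis ~(252,185), housing (252,138), pin from tip ~(340,240) to handle end (390,228).

```bash
python3 - <<'E'
import cv2
t=cv2.imread("pics/top0.png")[115:275,220:400];cv2.imwrite("pics/topc.png",cv2.resize(t,None,fx=3.7,fy=3.7,interpolation=2))
t=cv2.imread("pics/side0.png")[170:315,195:375];cv2.imwrite("pics/sidec.png",cv2.resize(t,None,fx=4,fy=4,interpolation=2))
E
```

```text
(no output)
```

View pics/topc.png

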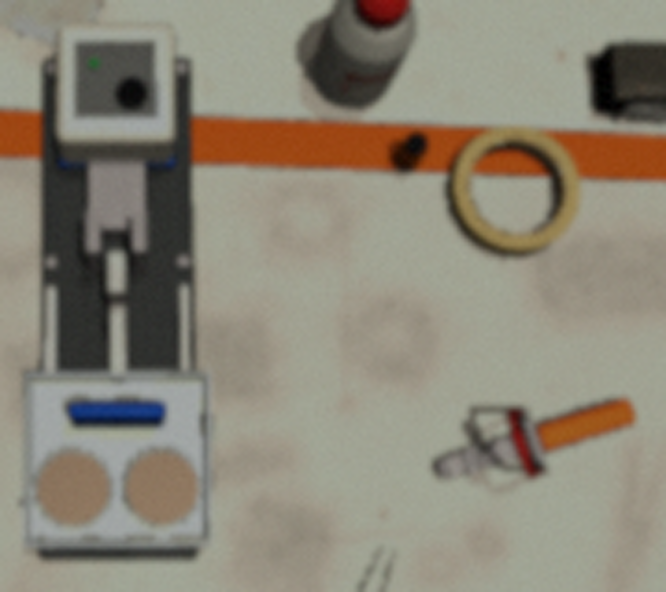

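View pics/sidec.png

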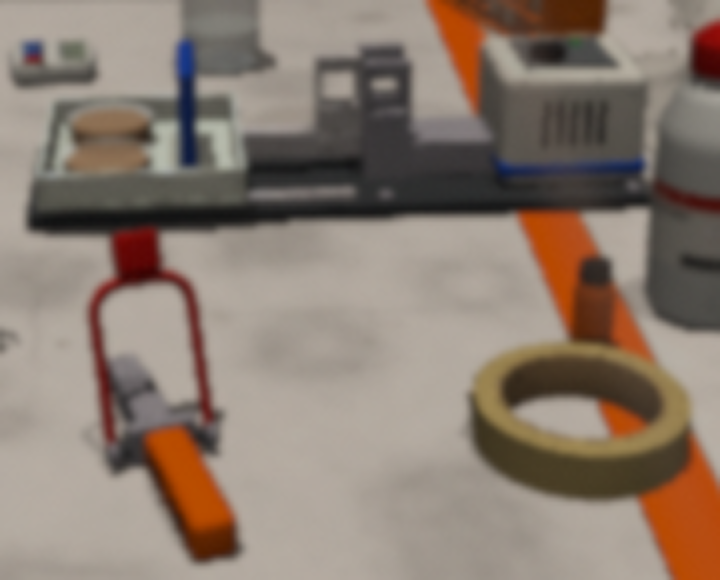

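Crops: top crop shows clevis front edge at y≈253 (x 85–148), grip (67–165, 402–423), pin handle (545,437)–(630,412), tip (437,466). Side crop shows entry hole at (385,85), grip top at (186,42), tab (136,255), handle end (212,520).

```bash
cat > h.py <<'E'
import cv2,numpy as np
from station import get_calibration
C={n:get_calibration(n) for n in("side","top")}
def ray(n,p):
    c=C[n];u=cv2.undistortPoints(np.float64([[p]]),c["mtx"],np.float64(c["distortion"]))[0,0]
    E=np.array(c["extrinsics"]);d=E[:3,:3]@[u[0],u[1],1];return E[:3,3],d/np.linalg.norm(d)
def plane(n,p,z):
    o,d=ray(n,p);return o+d*(z-o[2])/d[2]
def tri(a,b):
    o1,d1=ray("side",a);o2,d2=ray("top",b)
    s=np.linalg.lstsq(np.c_[d1,-d2],o2-o1,rcond=None)[0]
    p,q=o1+s[0]*d1,o2+s[1]*d2;return (p+q)/2,np.linalg.norm(p-q)
def proj(n,X):
    c=C[n];E=np.linalg.inv(np.array(c["extrinsics"]));r=cv2.Rodrigues(E[:3,:3])[0]
    return cv2.projectPoints(np.float64(X).reshape(-1,3),r,E[:3,3],c["mtx"],np.float64(c["distortion"]))[0][:,0]
tc=lambda u,v:(220+(u+.5)/3.7-.5,115+(v+.5)/3.7-.5)
sc=lambda u,v:(195+(u+.5)/4-.5,170+(v+.5)/4-.5)
def mask(im,lo,hi,box):
    m=cv2.inRange(cv2.cvtColor(im,40),lo,hi);k=np.zeros_like(m);x0,x1,y0,y1=box;k[y0:y1,x0:x1]=m[y0:y1,x0:x1];return k
E
python3 - <<'E'
from h import *
np.set_printoptions(precision=4,suppress=True)
t=cv2.imread("pics/top0.png");s=cv2.imread("pics/side0.png")
def rect(n,im,lo,hi,box,z):
    m=mask(im,lo,hi,box);r=cv2.minAreaRect(np.argwhere(m)[:,::-1].astype(np.float32));
    print(n,(m>0).sum(),r); 
    for p in cv2.boxPoints(r):print('   ',plane(n,p,z))
    M=cv2.moments(m,True);c=(M['m10']/M['m00'],M['m01']/M['m00']);print('  cen',c,plane(n,c,z));return c
b=rect("top",t,(105,120,60),(125,255,255),(235,268,218,234),.095)
o=rect("top",t,(5,150,120),(18,255,255),(360,395,215,245),.022)
r=rect("top",t,(172,120,60),(180,255,255),(340,370,215,250),.09)
rect("side",s,(5,150,120),(18,255,255),(220,260,255,310),.015)
g=rect("side",s,(172,150,60),(180,255,255),(218,236,226,241),.09)
print("grip tri",tri(sc(186,42),tc(116,410)))
print("tab tri",tri(sc(136,255),tc(526,442)))
print("tip plane z.009",plane("top",tc(435,468),.009),"side",plane("side",sc(126,360),.017))
print("clevis front L,R top",plane("top",tc(86,253),.092),plane("top",tc(148,251),.092))
print("hole tri",tri(sc(385,85),tc(147,232)))
print("plate side top corners",[tri(sc(*a),tc(*c)) for a,c in (((365,58),(147,251)),((411,58),(147,212)))])
print("housing",[plane("top",tc(*p),.088) for p in((60,27),(173,27),(172,138),(57,138))])
print("handle end tri",tri(sc(212,520),tc(632,412)))
print("base edges z.012",[plane("top",tc(*p),.012) for p in((43,62),(189,62),(43,300),(192,300))])
E
```

```text
top 116 ((251.0, 226.0), (4.0, 24.0), 90.0)
    [0.5177 0.0982 0.095 ]
    [0.5197 0.0354 0.095 ]
    [0.5091 0.0351 0.095 ]
    [0.5072 0.0978 0.095 ]
  cen (251.02586206896552, 225.91379310344828) [0.5136 0.0666 0.095 ]
top 162 ((377.8665466308594, 229.0729522705078), (6.621705055236816, 24.995445251464844), 72.6459732055664)
    [ 0.5209 -0.2561  0.022 ]
    [ 0.5442 -0.3262  0.022 ]
    [ 0.5262 -0.3314  0.022 ]
    [ 0.503  -0.2615  0.022 ]
  cen (377.7283950617284, 229.2037037037037) [ 0.5231 -0.2932  0.022 ]
top 0 ((0.0, 0.0), (0.0, 0.0), 0.0)
    [1.1856 0.8685 0.09  ]
    [1.1856 0.8685 0.09  ]
    [1.1856 0.8685 0.09  ]
    [1.1856 0.8685 0.09  ]Traceback (most recent call last):
  File "<stdin>", line 11, in <module>
  File "<stdin>", line 8, in rect
ZeroDivisionError: float division by zero
```

```bash
python3 - <<'E'
from h import *
np.set_printoptions(precision=4,suppress=True)
print("grip tri",tri(sc(186,42),tc(116,410)))
print("tab tri",tri(sc(136,255),tc(526,442)))
print("tip plane z.009",plane("top",tc(435,468),.009),"side",plane("side",sc(126,360),.017))
print("clevis front L,R top",plane("top",tc(86,253),.092),plane("top",tc(148,251),.092))
print("hole tri",tri(sc(385,85),tc(147,232)))
print("plate side top corners",[tri(sc(*a),tc(*c)) for a,c in (((365,58),(147,251)),((411,58),(147,212)))])
print("housing",[plane("top",tc(*p),.088) for p in((60,27),(173,27),(172,138),(57,138))])
print("handle end tri",tri(sc(212,520),tc(632,412)))
print("base edges z.012",[plane("top",tc(*p),.012) for p in((43,62),(189,62),(43,300),(192,300))])
print("tip side tri",tri(sc(126,362),tc(440,463)))
for p in ((.5136,.0666,.095),):print(proj("side",p))
E
```

```text
grip tri (array([0.5167, 0.0668, 0.1033]), np.float64(0.005477549717096427))
tab tri (array([ 0.5015, -0.2262,  0.0939]), np.float64(0.0015298452851732385))
tip plane z.009 [ 0.4872 -0.1789  0.009 ] side [ 0.4923 -0.1897  0.017 ]
clevis front L,R top [0.6286 0.0925 0.092 ] [0.6316 0.0477 0.092 ]
hole tri (array([0.6483, 0.0488, 0.0782]), np.float64(0.0017184398746178664))
plate side top corners [(array([0.6325, 0.0484, 0.0963]), np.float64(0.003732794957330433)), (array([0.6619, 0.0493, 0.0954]), np.float64(0.004072974449461028))]
housing [array([0.8031, 0.1192, 0.088 ]), array([0.8063, 0.0343, 0.088 ]), array([0.719 , 0.0326, 0.088 ]), array([0.7159, 0.1175, 0.088 ])]
handle end tri (array([ 0.5356, -0.3313,  0.0197]), np.float64(0.003756964912315746))
base edges z.012 [array([0.8035, 0.1368, 0.012 ]), array([0.808 , 0.0192, 0.012 ]), array([0.6084, 0.1278, 0.012 ]), array([0.6123, 0.0119, 0.012 ])]
tip side tri (array([ 0.4913, -0.1823,  0.0115]), np.float64(0.0007012124631201147))
[[238.9927 183.3558]]
```

Call:
carry_out:
  steps:
    - [[0,0,0.15],[0.03,0.055,0],0]
    - [[0,0,0.15],[0.03,0.055,0],0]
    - [[0,0,0.15],[0.03,0.055,0],0]
    - [[0,0,0.15],[0.03,0.055,0],0]
    - [[0,0,0.15],[0.03,0.055,0],0]
    - [[0,0,0.15],[0.03,0.055,0],0]
    - [[0,0,0.15],[0.02,0.055,0],0]
    - [[0,0,0.15],[0.02,0.055,0],0]
  force: 40

```text
time_s: 1.1
tool_pos: [0.454, -0.1113, 0.2311]
orientation: [-2.182, -2.26, 0.0]
contact_force: [0.7, -0.4, -0.4]
grip_width: 0.0
grasp_force: 0.0
```

Call:
carry_out:
  steps:
    - [[0,0,0],[0,0.06,0],0]
    - [[0,0,0],[0,0.06,0],0]
    - [[0,0,0],[0,0.056,0],0]
    - [[0,0,0],[0,0,-0.06],0]
    - [[0,0,0],[0,0,-0.06],0]
    - [[0,0,0],[0,0,-0.04],0]
    - [[0,0,0],[0.02,0,0],0]
    - [[0,0,0],[0.01,0,0],0]

```text
time_s: 2.1
tool_pos: [0.484, 0.0628, 0.0707]
orientation: [-2.188, -2.254, 0.001]
contact_force: [-0.0, 0.5, -0.2]
grip_width: 0.0
grasp_force: 0.0
```

Call:
carry_out:
  steps:
    - [[0,0,0],[0.006,0,0],0]
    - [[0,0,0],[0.006,0,0],0]
    - [[0,0,0],[0.006,0,0],0]
    - [[0,0,0],[0.006,0,0],0]
    - [[0,0,0],[0.005,0,0],0]

```text
time_s: 2.72
tool_pos: [0.5125, 0.063, 0.0713]
orientation: [-2.187, -2.254, -0.0]
contact_force: [-3.0, 1.7, 2.4]
grip_width: 0.0001
grasp_force: 1.7
```

Contact at 3 N friction; continue to the stop.

Call:
carry_out:
  steps:
    - [[0,0,0],[0.004,0,0],0]
    - [[0,0,0],[0.004,0,0],0]
    - [[0,0,0],[0.004,0,0],0]

```text
time_s: 3.1
tool_pos: [0.5247, 0.0629, 0.0711]
orientation: [-2.187, -2.254, 0.0]
contact_force: [-3.0, 2.3, 0.3]
grip_width: -0.0002
grasp_force: 1.6
```

Call:
carry_out:
  steps:
    - [[0,0,0],[0.002,0,0],0]
    - [[0,0,0],[0.002,0,0],0]

```text
time_s: 3.35
tool_pos: [0.5283, 0.0628, 0.0711]
orientation: [-2.187, -2.254, 0.001]
contact_force: [-8.1, 2.7, 3.5]
grip_width: -0.0001
grasp_force: 4.1
```

Call:
carry_out:
  steps:
    - [[0,0,0],[0.001,0,0],0]
    - [[0,0,0],[0.001,0,0],0]
    - [[0,0,0],[0,0,0],0]

```text
time_s: 3.72
tool_pos: [0.5283, 0.0628, 0.0711]
orientation: [-2.185, -2.252, 0.004]
contact_force: [-10.7, 2.8, 6.7]
grip_width: -0.0
grasp_force: 5.1
```

Call:
carry_out:
  steps:
    - [[0,0,0],[-0.03,0,0],0]
    - [[0,0,0],[0,0,0.06],0.3]
    - [[0,0,0.04],[0,-0.04,0.06],1]
    - [[0,0,0.05],[0.006,-0.06,0],1]
    - [[0,0,0.05],[0.006,-0.06,0],1]
    - [[0,0,0.05],[0.005,-0.06,0],1]
    - [[0,0,0.05],[0.005,-0.06,0],1]
    - [[0,0,0.03],[0.005,-0.06,0],1]

```text
time_s: 4.72
tool_pos: [0.5284, -0.2753, 0.184]
orientation: [1.862, 2.526, -0.001]
contact_force: [0.8, 0.6, 0.4]
grip_width: 0.0855
grasp_force: 0.0
```

```bash
python3 - <<'E'
from station import *
from h import *
np.set_printoptions(precision=4,suppress=True)
print(state()["tool_pos"],state()["orientation"])
s=grab_frame("side");t=grab_frame("top");cv2.imwrite("pics/s1.png",s);cv2.imwrite("pics/t1.png",t)
a=cv2.resize(s[170:250,260:360],None,fx=4,fy=4,interpolation=2);b=cv2.resize(t[150:250,225:325],None,fx=4,fy=4,interpolation=2)
c=np.zeros((400,800,3),np.uint8);c[:320,:400]=a;c[:,400:]=b;cv2.imwrite("pics/c1.png",c)
E
```

```text
[ 0.5284 -0.2753  0.184 ] [ 1.8619  2.5263 -0.0015]
```

View pics/c1.png

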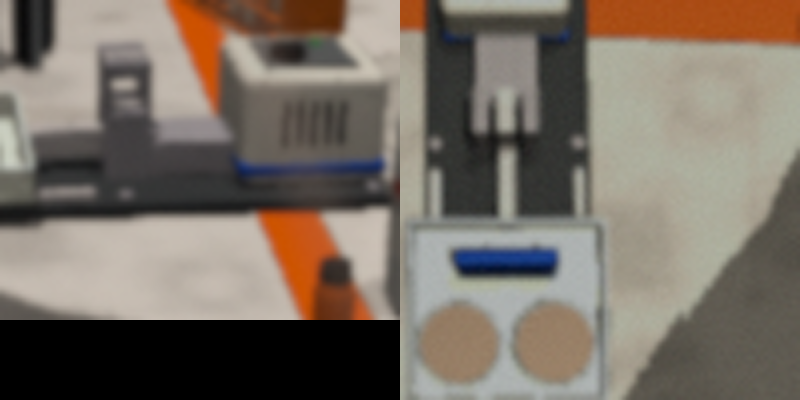

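The tray is home: the tongue's eye stands between the plates, and the hole is see-through at crop (125,85), i.e. side (291,191).

```bash
python3 - <<'E'
from h import *
np.set_printoptions(precision=4,suppress=True)
s=cv2.imread("pics/s1.png");t=cv2.imread("pics/t1.png")
g=cv2.cvtColor(s,6)
print(g[180:206,284:300])
o,d=ray("side",(290.8,191.2));print("y-plane .0496",o+d*(.0496-o[1])/d[1])
for z in(.07,.075):print(plane("side",(290.8,191.2),z))
sh=np.array([.645,.0716,0]);c,k=np.cos(.04),np.sin(.04);R=np.array([[c,-k,0],[k,c,0],[0,0,1]])
for n in("side","top"):print(n,proj(n,[sh+R@v for v in([0,-.022,.07],[-.015,-.022,.092],[.015,-.022,.092],[-.1,0,.095],[.07,-.045,.088])]))
m=mask(t,(105,120,60),(125,255,255),(235,268,205,224));M=cv2.moments(m,True);print("grip top px",M['m10']/M['m00'],M['m01']/M['m00'])
g=cv2.cvtColor(t,6);print(g[172:190,238:265])
E
```

```text
[[169 164 163 162 162 161 159 156 155 155 157 163 172 177 179 179]
 [155 143 142 141 141 140 139 137 136 136 139 147 163 173 177 177]
 [143 128 130 133 134 135 136 136 136 137 138 144 158 170 176 176]
 [140 122 129 138 137 137 139 140 140 141 140 140 150 164 174 178]
 [137 113 120 130 131 127 127 127 130 129 129 127 135 152 170 178]
 [135 103 106 114 114 112 111 110 110 111 109 109 114 133 161 176]
 [133  96  86  90  90  89  88  88  87  88  88  87  89 114 152 175]
 [134  91  70  69  68  69  71  71  72  70  71  69  75 104 150 174]
 [134  89  66  62  67  71  74  78  79  74  68  64  72 105 150 175]
 [134  90  68  74  91 104 109 114 113 100  80  66  71 107 151 175]
 [133  90  73  92 124 144 150 153 149 128  96  71  72 108 152 177]
 [134  91  74  95 131 152 158 158 152 131  98  70  72 108 153 177]
 [135  92  70  82 108 124 128 126 121 106  83  65  71 109 154 178]
 [134  90  68  72  88  98  99  97  95  87  73  65  73 109 154 177]
 [130  87  66  70  83  94  99 102 103  98  87  75  78 109 152 176]
 [127  83  66  70  86 103 113 120 124 120 107  88  82 109 149 172]
 [123  81  63  68  82  97 10
[... 2318 characters left out ...]
  52  51  53  50  52]
 [ 50  51  47  33  26  33  46  50  45  29  27  39  53  56  55  43  24  28
   39  45  46  47  50  49  50  51  53]
 [ 52  52  47  38  31  29  37  43  37  31  26  35  52  58  54  48  32  28
   34  40  40  44  51  54  52  52  51]
 [ 50  51  53  45  32  31  34  41  39  32  30  48  75  85  82  70  44  25
   35  42  44  48  49  53  52  52  54]
 [ 51  52  52  45  37  37  41  41  41  35  32  65 103 120 116  99  60  36
   39  38  45  46  50  51  50  50  51]
 [ 52  49  50  47  44  38  40  41  43  33  37  77 131 149 147 120  72  39
   35  39  46  47  50  50  54  50  51]
 [ 50  51  50  47  43  41  39  39  41  34  40  89 142 161 158 129  77  43
   40  43  43  48  50  52  53  54  50]]
```

Call:
carry_out:
  steps:
    - [[0,0,0],[-0.001,-0.031,-0.03],1]
    - [[0,0,0],[0,0,-0.06],1]
    - [[0,0,0],[0,0,-0.05],1]
    - [[0,0,0],[0,0,-0.02],1]
    - [[0,0,0],[0,0,-0.018],1]
    - [[0,0,0],[0,0,0],0.1]
    - [[0,0,0],[0,0,0],0]
    - [[0,0,0],[0,0,0],0]
  force: 60

```text
time_s: 5.82
tool_pos: [0.5277, -0.3035, 0.0067]
orientation: [1.863, 2.527, 0.0]
contact_force: [1.1, -0.4, 0.6]
grip_width: 0.0324
grasp_force: 0.0
```

Call:
carry_out:
  steps:
    - [[0,0,0],[0,0,0],0]
    - [[0,0,0],[0,0,0],0]
    - [[0,0,0],[0,0,0],0]

```text
time_s: 6.2
tool_pos: [0.5278, -0.3036, 0.0068]
orientation: [1.863, 2.526, 0.0]
contact_force: [-0.0, -0.4, 5.7]
grip_width: 0.02
grasp_force: 60.3
```

Call:
carry_out:
  steps:
    - [[0,0,0],[0,0,0.03],0]
    - [[0,0,0],[0,0,0.031],0]
    - [[0,0,-0.05],[0.02,0.03,0],0]
    - [[0,0,-0.05],[0.02,0.03,0],0]
    - [[0,0,-0.05],[0.02,0.03,0],0]
    - [[0,0,-0.05],[0.02,0.03,0],0]
    - [[0,0,-0.05],[0.02,0.03,0],0]
    - [[0,0,-0.015],[0.024,0.015,0],0]

```text
time_s: 7.2
tool_pos: [0.6507, -0.1362, 0.0662]
orientation: [-2.181, -2.26, 0.001]
contact_force: [0.2, 0.6, -1.2]
grip_width: 0.0207
grasp_force: 59.3
```

Call:
carry_out:
  steps:
    - [[0,0,0],[0,0.01,0],0]
    - [[0,0,0],[0,0,0],0]
    - [[0,0,0],[0,0,0],0]

```text
time_s: 7.58
tool_pos: [0.6496, -0.1286, 0.0662]
orientation: [-2.183, -2.259, 0.001]
contact_force: [0.4, -0.2, -1.2]
grip_width: 0.0203
grasp_force: 59.3
```

```bash
python3 - <<'E'
from station import *
from h import *
s=grab_frame("side");t=grab_frame("top");cv2.imwrite("pics/s2.png",s);cv2.imwrite("pics/t2.png",t);print(state()["tool_pos"],state()["orientation"])
a=cv2.resize(s[150:250,255:335],None,fx=5,fy=5,interpolation=2);b=cv2.resize(t[150:250,230:310],None,fx=5,fy=5,interpolation=2)
cv2.imwrite("pics/c2.png",np.hstack([a,b]))
E
```

```text
[ 0.64993914 -0.12873467  0.06635112] [-2.18333020e+00 -2.25870517e+00  6.54174038e-04]
```

View pics/c2.png

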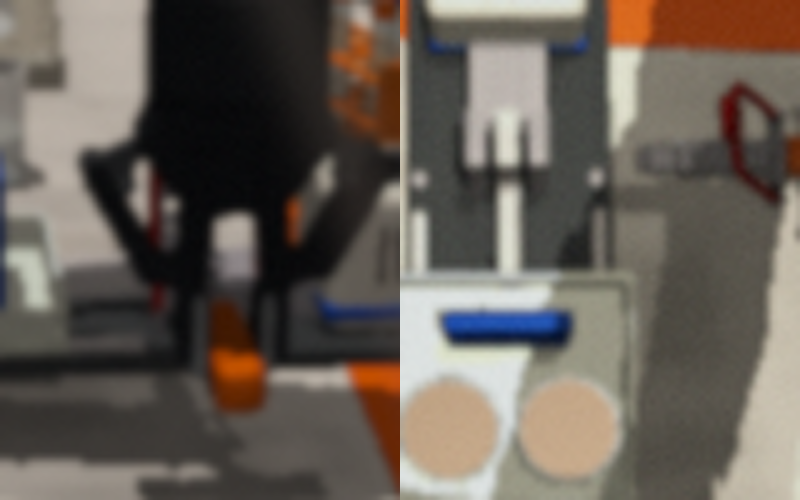

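The pin is held, tip in top view at crop (640,157), shank horizontal; clevis front edge at crop y≈167. The gripper hides the hole in the side view, so compare pin axis and clevis in the top view.

```bash
python3 - <<'E'
from h import *
np.set_printoptions(precision=4,suppress=True,linewidth=200)
t=cv2.imread("pics/t2.png");g=cv2.cvtColor(t,6)
print(g[174:190,272:312])
for u,v in((278,180.8),(290,180.8),(300,180.8)):print(plane("top",(u,v),.07))
E
```

```text
[[168 205 210 190 159 133 123 124 121 123 122 122 120 121 120 120 120 118 119 118 114  99  62  37  29  42  75 109 120 119 104  73  48  52  76 102 105  92  80  78]
 [167 198 190 158 134 123 123 121 124 123 121 124 123 121 123 121 120 119 118 117 115  98  62  36  22  40  75 108 121 119 110  79  58  58  81 106 109  96  82  77]
 [166 192 167 136 121 122 122 123 124 123 122 122 123 122 123 121 119 117 118 115 112  96  62  33  25  42  75 103 114 116 105  81  59  60  76  96  99  88  76  71]
 [163 184 154 126 119 120 119 120 120 118 116 116 116 121 119 117 112 112 110 103 100  87  61  35  27  38  67  90 100 102  93  73  58  61  66  72  76  70  62  60]
 [153 171 143 126 122 115 114 109 110 108 104 107 108 110 110 104 100  97  89  82  76  72  60  44  30  33  55  73  79  77  72  62  57  56  55  55  54  55  54  52]
 [132 140 131 123 118 106  98  93  98 101  99  98  96  93  97  96  89  82  75  66  66  64  61  52  38  37  48  59  66  66  65  62  58  56  55  50  50  51  56  52]
 [107 119 121 121 111  96  87  86  94  99  99  98  91  83  92  90  80  71  66  63  65  65  60  57  39  32  45  58  63  62 
[... 886 characters left out ...]
109 107  99  91  88  87  83  82  79  81  80  82  85  92  93  87  79  77  71  59  44  34  35  51  51  43  50  64  92 110  95  79  75]
 [ 72  91  96  93  90  93  92  92  94  91  88  84  88  85  85  87  86  85  84  86  89  89  84  84  85  79  75  65  52  37  37  38  33  38  76 126 145 121  91  85]
 [ 66  83  85  83  84  85  86  87  87  85  85  85  87  87  87  86  85  85  87  85  85  85  87  84  85  84  84  77  68  55  42  32  27  38  86 144 166 141 104  86]
 [ 64  78  80  84  81  84  83  84  87  86  85  85  85  85  84  87  85  87  86  86  85  85  85  84  84  84  86  86  80  75  58  41  33  39  80 138 172 160 118  89]]
[ 0.6432 -0.0027  0.07  ]
[ 0.6443 -0.0358  0.07  ]
[ 0.6453 -0.0634  0.07  ]
```

Call:
carry_out:
  steps:
    - [[0,0,0.005],[0.0045,0,0.0015],0]
    - [[0,0,0],[-0.0005,0.015,0],0]
    - [[0,0,0],[-0.0005,0.015,0],0]
    - [[0,0,0],[-0.0005,0.012,0],0]
    - [[0,0,0],[0,0,0],0]

```text
time_s: 8.3
tool_pos: [0.6535, -0.0843, 0.0678]
orientation: [-2.174, -2.267, 0.0]
contact_force: [-0.1, -0.2, -2.7]
grip_width: 0.0209
grasp_force: 59.3
```

```bash
python3 - <<'E'
from station import *
from h import *
np.set_printoptions(precision=4,suppress=True,linewidth=220)
s=grab_frame("side");t=grab_frame("top");cv2.imwrite("pics/s3.png",s);print(state()["tool_pos"],state()["orientation"],state()["contact_force"])
b=cv2.resize(t[160:200,235:310],None,fx=10,fy=10,interpolation=2);b2=cv2.resize(s[165:235,260:335],None,fx=5,fy=5,interpolation=2)
c=np.zeros((400+200,750,3),np.uint8);c[:400]=b;c[400:,:375]=b2[:200]
cv2.imwrite("pics/c3.png",c)
E
```

```text
[ 0.6537 -0.0856  0.0678] [ 2.1756  2.266  -0.0004] [-0.2744 -0.8698 -1.2184]
```

View pics/c3.png

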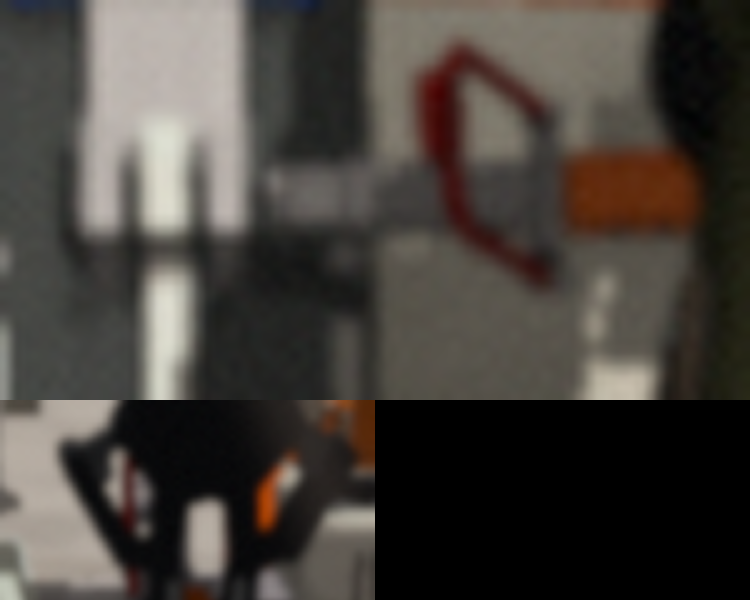

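Pin tip in front of the right plate; shank spans crop y≈162–222 at x 280–370, plate front edge at y≈235.

```bash
python3 - <<'E'
from station import *
from h import *
np.set_printoptions(precision=2,suppress=True,linewidth=220)
t=np.mean([cv2.cvtColor(grab_frame("top"),6).astype(float) for _ in range(4)],0)
print(t[171:188,240:244].mean(1),t[171:188,257:260].mean(1))
for a,b in((263,266),(266,269),(269,272),(274,277),(283,286),(293,298)):print(a,t[171:188,a:b].mean(1))
print(t[178:183,256:272].mean(0))
sh=np.array([.645,.0716,0]);c,k=np.cos(.04),np.sin(.04);R=np.array([[c,-k,0],[k,c,0],[0,0,1]])
for y in(-.022,-.04,-.06,-.09):
  print(y,proj("top",[sh+R@np.array(v) for v in([0,y,.07],[.00775,y,.0777],[-.00775,y,.0622])]))
print(state()["tool_pos"])
E
```

```text
[83.88 90.19 92.25 90.25 83.56 81.44 80.88 81.44 82.06 81.69 79.5  71.81 58.5  50.12 50.75 55.25 59.62] [158.83 160.58 160.08 159.92 159.75 159.67 159.25 158.08 158.   157.83 154.08 131.42  86.83  55.33  49.5   48.33  44.25]
263 [48.83 46.33 44.   40.25 42.08 61.08 84.58 96.42 97.92 92.5  80.58 56.75 37.08 27.58 24.08 24.33 23.83]
266 [34.83 35.42 35.58 35.83 40.67 62.75 85.58 95.25 97.42 96.5  84.   58.42 39.5  36.33 37.75 35.33 29.25]
269 [41.92 42.17 41.5  43.08 53.58 71.58 85.75 90.   90.   88.42 79.58 60.   46.33 49.33 53.83 50.5  37.5 ]
274 [115.42 116.25 117.33 115.5  107.75  90.83  76.    66.17  64.33  62.58  59.08  62.    80.83  96.67  92.83  85.    83.42]
283 [118.67 120.67 121.25 119.17 104.75  79.25  64.25  63.75  62.42  60.83  54.67  45.58  36.5   37.33  50.17  68.42  80.67]
293 [88.5  89.2  88.05 79.8  63.9  54.55 54.1  55.85 56.05 55.25 50.5  47.25 57.95 74.9  81.85 85.4  94.65]
[154.7  174.15 162.3  119.2   68.6   63.6   84.6   85.25  82.1   87.15  88.6   88.    82.35  77.45  84.4   82.95]
-0.022 [[259.01 179.21]
 [259.01 175.78]
 [259.   182.6 ]]
-0.04 [[265.56 179.17]
 [265.6  175.75]
 [265.52 182.56]]
-0.06 [[272.83 179.13]
 [272.91 175.71]
 [272.74 182.52]]
-0.09 [[283.71 179.08]
 [283.86 175.66]
 [283.56 182.47]]
[ 0.65 -0.09  0.07]
```

Call:
carry_out:
  steps:
    - [[0,0,0],[0.0012,0,0],0]
    - [[0,0,0],[-0.0002,0.005,0],0]
    - [[0,0,0],[-0.0002,0.005,0],0]
    - [[0,0,0],[-0.0002,0.005,0],0]
    - [[0,0,0],[0,0,0],0]

```text
time_s: 9.22
tool_pos: [0.6542, -0.0703, 0.0678]
orientation: [-2.176, -2.266, -0.0]
contact_force: [-0.4, 0.0, -1.6]
grip_width: 0.0205
grasp_force: 59.3
```

Call:
carry_out:
  steps:
    - [[0,0,0],[-0.0002,0.005,0],0]
    - [[0,0,0],[-0.0002,0.005,0],0]
    - [[0,0,0],[-0.0002,0.005,0],0]
    - [[0,0,0],[-0.0002,0.005,0],0]

```text
time_s: 9.72
tool_pos: [0.6534, -0.0505, 0.0678]
orientation: [-2.176, -2.266, -0.0]
contact_force: [-0.1, -0.2, -1.1]
grip_width: 0.0204
grasp_force: 59.3
```

Call:
carry_out:
  steps:
    - [[0,0,0],[-0.0002,0.005,0],0]
    - [[0,0,0],[-0.0002,0.005,0],0]
    - [[0,0,0],[-0.0002,0.005,0],0]
    - [[0,0,0],[0,0,0],0]

```text
time_s: 10.22
tool_pos: [0.6528, -0.0355, 0.0678]
orientation: [-2.176, -2.266, -0.0]
contact_force: [0.9, -0.6, -2.1]
grip_width: 0.0202
grasp_force: 59.3
```

Call:
carry_out:
  steps:
    - [[0,0,0],[-0.0002,0.005,0],0]
    - [[0,0,0],[-0.0002,0.005,0],0]
    - [[0,0,0],[-0.0002,0.005,0],0]
    - [[0,0,0],[-0.0002,0.005,0],0]
    - [[0,0,0],[0,0,0],0]

```text
time_s: 10.85
tool_pos: [0.6521, -0.0154, 0.0678]
orientation: [-2.176, -2.266, -0.0]
contact_force: [-0.5, -0.1, -1.6]
grip_width: 0.0203
grasp_force: 59.3
```

Call:
carry_out:
  steps:
    - [[0,0,0],[0,0.002,0],0]
    - [[0,0,0],[0,0.002,0],0]
    - [[0,0,0],[0,0,0],0]

```text
time_s: 11.22
tool_pos: [0.6521, -0.0118, 0.0678]
orientation: [2.177, 2.265, 0.0]
contact_force: [0.3, 0.6, -2.3]
grip_width: 0.0205
grasp_force: 59.3
```

Call:
carry_out:
  steps:
    - [[0,0,0],[0,0.002,0],0]
    - [[0,0,0],[0,0.002,0],0]
    - [[0,0,0],[0,0,0],0]

```text
time_s: 11.6
tool_pos: [0.6521, -0.0077, 0.0678]
orientation: [-2.176, -2.266, -0.0]
contact_force: [-0.6, -0.7, -1.6]
grip_width: 0.0203
grasp_force: 59.3
```

Call:
carry_out:
  steps:
    - [[0,0,0],[0,0.0015,0],0]
    - [[0,0,0],[0,0,0],0]

```text
time_s: 11.85
tool_pos: [0.6521, -0.0064, 0.0678]
orientation: [2.176, 2.265, 0.0]
contact_force: [-0.2, -1.0, -1.8]
grip_width: 0.0201
grasp_force: 59.3
```

Call:
carry_out:
  steps:
    - [[0,0,0],[0,0.002,0],0]
    - [[0,0,0],[0,0,0],0]

```text
time_s: 12.1
tool_pos: [0.652, -0.0063, 0.0679]
orientation: [2.176, 2.262, -0.004]
contact_force: [-0.2, -6.6, -1.6]
grip_width: 0.0206
grasp_force: 59.4
```

Call:
carry_out:
  steps:
    - [[0,0,0],[0,0.002,0],0]
    - [[0,0,0],[0,0,0],0]

```text
time_s: 12.35
tool_pos: [0.6519, -0.0062, 0.068]
orientation: [2.176, 2.259, -0.008]
contact_force: [-0.9, -12.3, -1.0]
grip_width: 0.0207
grasp_force: 59.5
```

```bash
python3 - <<'E'
from station import *
from h import *
s=grab_frame("side");t=grab_frame("top");print(state()["tool_pos"],state()["contact_force"])
b=cv2.resize(t[160:200,225:300],None,fx=10,fy=10,interpolation=2)
cv2.imwrite("pics/c4.png",b)
E
```

```text
[ 0.65187363 -0.00622181  0.06797527] [ -1.27877415 -11.25970276   0.18832156]
```

View pics/c4.png

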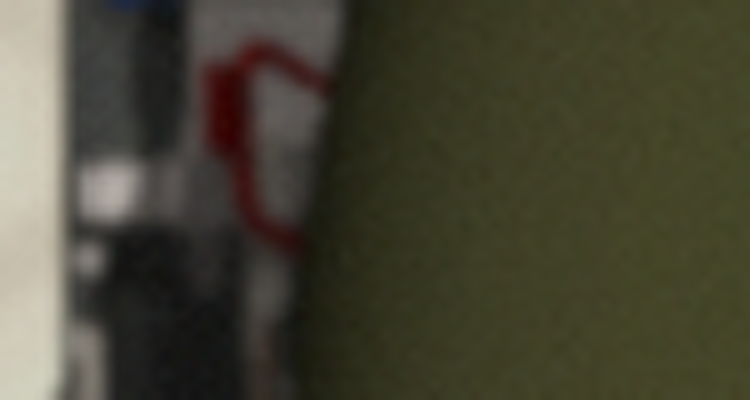

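The shoulder stopped against the clevis at 12 N; the pin's end shows beyond the left plate (crop x≈85–180, y≈190) and the ring still stands, leaning forward. Release and rise.

Call:
carry_out:
  steps:
    - [[0,0,0],[0,-0.003,-0.001],0]
    - [[0,0,0],[0,0,0],0.3]
    - [[0,0,0],[0,0,0],0.6]
    - [[0,0,0],[0,0,0],1]
    - [[0,0,0],[0,0,0.03],1]
    - [[0,0,0],[0,0,0.05],1]
    - [[0,0,0],[0,-0.03,0.06],0.5]
    - [[0,0,0],[0,-0.06,0],0]

```text
time_s: 13.45
tool_pos: [0.6558, -0.0923, 0.2089]
orientation: [2.166, 2.265, 0.01]
contact_force: [2.2, 0.3, -1.7]
grip_width: 0.0518
grasp_force: 0.0
```

Call:
carry_out:
  steps:
    - [[0,0,0],[-0.04,-0.05,0],0]
    - [[0,0,0],[-0.04,-0.05,0],0]
    - [[0,0,0],[-0.03,-0.03,0],0]

```text
time_s: 13.82
tool_pos: [0.5424, -0.2227, 0.2028]
orientation: [2.178, 2.264, -0.0]
contact_force: [0.6, -0.1, -0.1]
grip_width: 0.0002
grasp_force: 0.0
```

```bash
python3 - <<'E'
from station import *
from h import *
s=grab_frame("side");t=grab_frame("top");print(state()["tool_pos"],state()["contact_force"])
cv2.imwrite("pics/s5.png",s);cv2.imwrite("pics/t5.png",t)
a=cv2.resize(s[140:215,255:335],None,fx=5,fy=5,interpolation=2);b=cv2.resize(t[150:225,225:305],None,fx=5,fy=5,interpolation=2)
cv2.imwrite("pics/c5.png",np.hstack([a,b]))
E
```

```text
[ 0.54120996 -0.22348971  0.20304479] [-0.25748035  0.0591088   0.83226968]
```

View pics/c5.png

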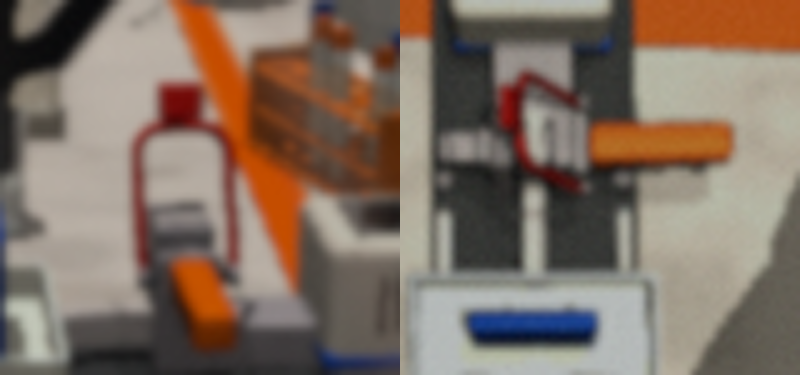

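The pin sits in the clevis with collar seated; ring standing with tab at side crop (180,104), top crop (510,105).

```bash
python3 - <<'E'
from h import *
np.set_printoptions(precision=4,suppress=True,linewidth=220)
S=(290.6,160.4);T=(246.6,170.6)
print("tab",tri(S,T))
sh=np.array([.647,.0716,0]);c,k=np.cos(.04),np.sin(.04);R=np.array([[c,-k,0],[k,c,0],[0,0,1]])
for th in(.9,1.1,1.2,1.3,1.4):
  X=sh+R@np.array([0,-.026+.091*np.cos(th),.069+.091*np.sin(th)]);print(th,X,proj("side",X),proj("top",X))
print(sh+R@[0,-.026+.092,.076])
E
```

```text
tab (array([0.6484, 0.0819, 0.1501]), np.float64(0.001104601739230766))
0.9 [0.6458 0.1021 0.1403] [[288.6241 162.0396]] [[238.749  172.0932]]
1.1 [0.6464 0.0869 0.1501] [[289.4479 159.9693]] [[244.6161 171.0761]]
1.2 [0.6467 0.0786 0.1538] [[289.8987 159.4187]] [[247.8637 170.6811]]
1.3 [0.6471 0.0699 0.1567] [[290.3706 159.2112]] [[251.2702 170.3699]]
1.4 [0.6474 0.0611 0.1587] [[290.8593 159.3584]] [[254.7931 170.1474]]
[0.6444 0.1375 0.076 ]
```

Call:
carry_out:
  steps:
    - [[0,0,0],[0.02,0.05,0],0]
    - [[0,0,0],[0.022,0.05,0],0]
    - [[0,0,0],[0.022,0.05,0],0]
    - [[0,0,0],[0.022,0.05,0],0]
    - [[0,0,0],[0.02,0.05,0],0]
    - [[0,0,0],[0,0.013,-0.02],0]
    - [[0,0,0],[0,0,-0.03],0]
    - [[0,0,0],[0,0,0],0]

```text
time_s: 14.92
tool_pos: [0.6482, 0.0433, 0.1502]
orientation: [-2.172, -2.265, 0.005]
contact_force: [-0.1, 0.8, -0.6]
grip_width: -0.0
grasp_force: 0.0
```

Call:
carry_out:
  steps:
    - [[0,0,0],[0,0.017,0],0]
    - [[0,0,0],[0,0.017,-0.002],0]
    - [[0,0,0],[0,0.008,-0.005],0]
    - [[0,0,0],[0,0.008,-0.005],0]
    - [[0,0,0],[0,0.006,-0.006],0]
    - [[0,0,0],[0,0.006,-0.007],0]
    - [[0,0,0],[0,0.005,-0.008],0]
    - [[0,0,0],[0,0.005,-0.008],0]

```text
time_s: 15.92
tool_pos: [0.6498, 0.1141, 0.111]
orientation: [-2.177, -2.265, 0.001]
contact_force: [0.5, 0.2, 0.3]
grip_width: 0.0001
grasp_force: 0.1
```

```bash
python3 - <<'E'
from station import *
from h import *
s=grab_frame("side");t=grab_frame("top");print(state()["tool_pos"],state()["contact_force"])
a=cv2.resize(s[140:215,255:335],None,fx=5,fy=5,interpolation=2);b=cv2.resize(t[150:225,200:280],None,fx=5,fy=5,interpolation=2)
cv2.imwrite("pics/c6.png",np.hstack([a,b]))
E
```

```text
[0.64911637 0.11433995 0.11025605] [ 0.15076138 -0.38595538  0.067192  ]
```

View pics/c6.png

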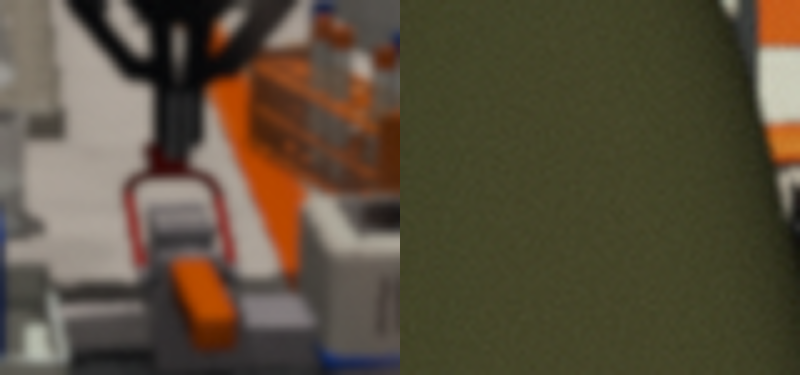

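I've used my 10 views; this last one showed the ring about 0.45 rad from closed, following the finger. Now press from above by force readings.

Call:
carry_out:
  steps:
    - [[0,0,0],[0,0,0.015],0]
    - [[0,0,0],[-0.003,0.02,0.003],0]
    - [[0,0,0],[0,0,-0.01],0]
    - [[0,0,0],[0,0.002,-0.01],0]
    - [[0,0,0],[0,0.002,-0.01],0]
    - [[0,0,0],[0,0,-0.006],0]

```text
time_s: 16.77
tool_pos: [0.6462, 0.1379, 0.0922]
orientation: [-2.176, -2.265, 0.002]
contact_force: [0.0, 0.3, 0.1]
grip_width: -0.0
grasp_force: 0.1
```

Call:
carry_out:
  steps:
    - [[0,0,0],[0,0,-0.003],0]
    - [[0,0,0],[0,0,-0.003],0]

```text
time_s: 17.02
tool_pos: [0.6471, 0.1379, 0.0876]
orientation: [2.177, 2.265, 0.0]
contact_force: [1.0, -0.3, 0.2]
grip_width: 0.0001
grasp_force: 0.1
```

Call:
carry_out:
  steps:
    - [[0,0,0],[0,0,-0.002],0]
    - [[0,0,0],[0,0,-0.002],0]

```text
time_s: 17.27
tool_pos: [0.6474, 0.1384, 0.0841]
orientation: [2.176, 2.265, 0.002]
contact_force: [-0.8, 1.7, 3.6]
grip_width: -0.0001
grasp_force: 1.8
```

Call:
carry_out:
  steps:
    - [[0,0,0],[0,0,-0.002],0]
    - [[0,0,0],[0,0,0],0]

```text
time_s: 17.52
tool_pos: [0.6477, 0.1385, 0.0824]
orientation: [2.176, 2.265, 0.003]
contact_force: [-0.2, 1.2, 4.4]
grip_width: 0.0003
grasp_force: 2.0
```

Call:
carry_out:
  steps:
    - [[0,0,0],[0,0,-0.002],0]
    - [[0,0,0],[0,0,0],0]

```text
time_s: 17.77
tool_pos: [0.648, 0.1387, 0.0812]
orientation: [2.176, 2.265, 0.004]
contact_force: [-1.2, 1.9, 8.9]
grip_width: 0.0001
grasp_force: 4.5
```

Call:
carry_out:
  steps:
    - [[0,0,0],[0,0,-0.002],0]
    - [[0,0,0],[0,0,0],0]

```text
time_s: 18.02
tool_pos: [0.6475, 0.1386, 0.0784]
orientation: [2.176, 2.266, 0.002]
contact_force: [0.3, 2.1, 3.9]
grip_width: 0.0002
grasp_force: 1.8
```

Call:
carry_out:
  steps:
    - [[0,0,0],[0,0,-0.002],0]
    - [[0,0,0],[0,0,0],0]

```text
time_s: 18.27
tool_pos: [0.647, 0.1381, 0.0755]
orientation: [2.176, 2.266, 0.0]
contact_force: [1.4, 2.3, 4.1]
grip_width: -0.0003
grasp_force: 1.7
```

Call:
carry_out:
  steps:
    - [[0,0,0],[0,0,-0.002],0]
    - [[0,0,0],[0,0,0],0]

```text
time_s: 18.52
tool_pos: [0.6461, 0.1372, 0.0727]
orientation: [-2.177, -2.265, 0.004]
contact_force: [0.4, 0.8, 1.4]
grip_width: -0.0
grasp_force: 0.5
```

Call:
carry_out:
  steps:
    - [[0,0,0],[0,0,-0.002],0]
    - [[0,0,0],[0,0,0],0]

```text
time_s: 18.77
tool_pos: [0.6465, 0.1377, 0.0712]
orientation: [-2.177, -2.265, 0.002]
contact_force: [-0.2, 0.6, 0.4]
grip_width: -0.0002
grasp_force: 0.5
```

Call:
carry_out:
  steps:
    - [[0,0,0],[0,0,-0.002],0]
    - [[0,0,0],[0,0,0],0]

```text
time_s: 19.02
tool_pos: [0.6471, 0.1379, 0.0699]
orientation: [2.176, 2.265, 0.0]
contact_force: [-0.6, -0.2, 2.9]
grip_width: -0.0001
grasp_force: 1.5
```

Call:
carry_out:
  steps:
    - [[0,0,0],[0,0,-0.002],0]
    - [[0,0,0],[0,0,0],0]

```text
time_s: 19.27
tool_pos: [0.6474, 0.138, 0.0687]
orientation: [2.176, 2.265, 0.001]
contact_force: [-1.6, 0.3, 7.4]
grip_width: 0.0001
grasp_force: 3.8
```

Call:
carry_out:
  steps:
    - [[0,0,0],[0,0,-0.002],0]
    - [[0,0,0],[0,0,0],0]

```text
time_s: 19.52
tool_pos: [0.6477, 0.138, 0.068]
orientation: [2.176, 2.264, 0.002]
contact_force: [-5.0, -0.7, 14.8]
grip_width: 0.0
grasp_force: 7.7
```

Call:
carry_out:
  steps:
    - [[0,0,0],[0,0,-0.002],0]
    - [[0,0,0],[0,0,0],0]

```text
time_s: 19.77
tool_pos: [0.6481, 0.138, 0.0674]
orientation: [2.175, 2.263, 0.004]
contact_force: [-7.1, -0.7, 23.1]
grip_width: -0.0002
grasp_force: 11.5
```

Firm stop at 23 N, far above the snap force. Lift off and check numerically.

Call:
carry_out:
  steps:
    - [[0,0,0],[0,0,0.03],0]
    - [[0,0,0],[0,0,0.06],0]
    - [[0,0,0],[0,0,0.06],0]
    - [[0,0,0],[-0.04,-0.04,0],0]
    - [[0,0,0],[-0.03,-0.055,0],0]
    - [[0,0,0],[-0.02,-0.055,0],0]
    - [[0,0,0],[-0.02,-0.055,0],0]
    - [[0,0,0],[0,-0.055,0],0]

```text
time_s: 20.78
tool_pos: [0.5354, -0.1233, 0.2137]
orientation: [-2.176, -2.265, 0.001]
contact_force: [0.8, -0.4, 0.1]
grip_width: -0.0
grasp_force: 0.0
```

Call:
carry_out:
  steps:
    - [[0,0,0],[0,-0.055,0],0]
    - [[0,0,0],[0,-0.055,0],0]
    - [[0,0,0],[0,-0.055,0],0]

```text
time_s: 21.15
tool_pos: [0.5366, -0.2886, 0.2134]
orientation: [-2.177, -2.265, 0.0]
contact_force: [0.4, 0.0, 0.4]
grip_width: 0.0001
grasp_force: 0.0
```

```bash
python3 - <<'E'
from station import *
from h import *
np.set_printoptions(precision=4,suppress=True,linewidth=200)
s=grab_frame("side");t=grab_frame("top");print(state()["tool_pos"],state()["contact_force"])
cv2.imwrite("pics/s7.png",s);cv2.imwrite("pics/t7.png",t)
def red(im,box):
    x0,x1,y0,y1=box;i=im.astype(int);m=((i[:,:,2]-i[:,:,1]>40)&(i[:,:,1]<60)).astype(np.uint8)
    k=m[y0:y1,x0:x1];print("n",k.sum())
    for r in range(k.shape[0]):
        if k[r].any():print(y0+r,''.join('#' if v else '.' for v in k[r]))
red(t,(215,270,160,195));red(s,(270,315,140,215))
sh=np.array([.647,.0716,0]);c,k=np.cos(.04),np.sin(.04);R=np.array([[c,-k,0],[k,c,0],[0,0,1]])
for th in(0,.1,.2,.4):
  X=sh+R@np.array([0,-.026+.091*np.cos(th)-.006*np.sin(th),.069+.091*np.sin(th)+.006*np.cos(th)]);print(th,X,proj("side",X),proj("top",X))
m=mask(t,(5,150,120),(18,255,255),(255,300,165,190));M=cv2.moments(m,True);print("handle px",M['m10']/M['m00'],M['m01']/M['m00'],plane("top",(M['m10']/M['m00'],M['m01']/M['m00']),.083))
m=mask(t,(105,120,60),(125,255,255),(235,268,205,224));M=cv2.moments(m,True);print("grip px",M['m10']/M['m00'],M['m01']/M['m00'])
E
```

```text
[ 0.5364 -0.2918  0.2129] [-0.5925  0.5493 -0.5845]
n 195
170 .....................########..........................
171 ...................##########...##.....##..............
172 ..................##########...........................
173 ..................####.................................
174 .................####................................##
175 ................####...................................
176 ...............####....................................
177 ...........########....................................
178 ..........########.....................................
179 ..........########.....................................
180 ..........########.....................................
181 ..........########.....................................
182 ..........#########..............................######
183 ...........#########...................................
184 .................###...................................
185 .................####..................................
186 ..................####.................#...............
187 ..................
[... 1609 characters left out ...]
....
204 .......................#########.............
205 .......................#########.............
206 .......................#########.............
207 ........................########.............
208 ........................########.............
209 .........................#####...............
0 [0.6444 0.1365 0.075 ] [[286.6927 181.3007]] [[227.1769 178.246 ]]
0.1 [0.6444 0.1355 0.0841] [[286.7776 178.3342]] [[227.3177 177.4466]]
0.2 [0.6445 0.1335 0.093 ] [[286.9039 175.4945]] [[227.8005 176.6448]]
0.4 [0.6448 0.127  0.11  ] [[287.2792 170.2912]] [[229.8035 175.0681]]
handle px 277.2901554404145 177.9896373056995 [0.6478 0.0001 0.083 ]
grip px 251.12121212121212 214.4848484848485
```

```bash
python3 - <<'E'
from h import *
np.set_printoptions(precision=4,suppress=True,linewidth=220)
s=cv2.imread("pics/s7.png").astype(int);t5=cv2.imread("pics/t5.png");t7=cv2.imread("pics/t7.png")
print((s[:,:,2]-s[:,:,1])[172:196,274:304])
for t in(t5,t7):
  m=mask(t,(5,150,120),(18,255,255),(255,300,165,190));M=cv2.moments(m,True);print("handle",M['m00'],M['m10']/M['m00'],M['m01']/M['m00'],cv2.boundingRect(m))
print((t7.astype(int)[:,:,2]-t7[:,:,1])[176:184,218:262])
sh=np.array([.645,.0716,0]);c,k=np.cos(.04),np.sin(.04);R=np.array([[c,-k,0],[k,c,0],[0,0,1]])
print("model: handle, tab in/out, shoulder, lplate top",proj("top",[sh+R@np.array(v) for v in([0,-.07,.082],[0,.055,.075],[0,.075,.075],[0,-.022,.08],[0,.022,.092])]))
print(proj("side",[sh+R@np.array(v) for v in([0,.022,.092],[0,.075,.075],[0,.075,.084],[.024,.02,.072])]))
E
```

```text
[[ 10  10   9  10   9   9   9   9  10   9   9   9   9   9   9   9  10  10  10   9   9  10   9  10   9   9  13  27  61  97]
 [ 10   9   9   9   9   9  10   9   9   9   9  10  10   9  10  10  10  10  10   9  10  10  10   9  10  10  10  18  42  83]
 [  9  10  10   9  10  10  10  10   9   9  10  10  10  10  10  10  10  10  10   9  10  10   9   9   9  10   9  12  28  65]
 [  9  10  10   9  10   9   9  10   9  10  10  10  10   9  10  10  10  10  10   9   9   9   9   9  10  10   9  10  20  46]
 [  9   9  10   8   9  10   9   9  10   9  10  10  10   9   8   8   9  10  10  10   9  10   9   9  10   9   9   9  14  33]
 [  9   9   9   9   9   9  10  10   9   9   9  10  10   9   9   9  10   9  10  10   9   9  10   9  10  10  10   9  11  22]
 [  9   9   9   9   9   9   9   9   8   8   8  10   9  10   9   9   9   9   9  10  10   9   9  10  10   9  10   9  10  17]
 [  9   9   9   9   9   8   9   8   9   9   9   9   9   9   9   9   9  10  10   9   9   9   9   9   9  10  10  10  10  12]
 [  9   9   9   8   9   8   9   9  10  13  12  10   9   9   9   9   8   8   9   8   9   9   9  10  10   9   9   9   
[... 2959 characters left out ...]
4   6   6   6   6   3   5   5   6   6   5   5   4   5   2   1   3   3   5   6   5   6   6   5   4   4]
 [  7   7   8   7   7   6  20  70 107 118 117 115 114 104  89  75  37   8   0   2   4   5   3   3   4   5   4   5   5   3   1   2   2   2   3   2   1   4   6   5   4   5   5   5]
 [  8   6   6   7   8   8  17  47  80  90  89  89  86  79  85  91  55  13  -1   0   1   1  -2   1   3   3   3   4   4   3   2   2   2   1   3   0   2   2   4   3   4   3   3   3]]
model: handle, tab in/out, shoulder, lplate top [[276.6987 178.0741]
 [230.811  178.9363]
 [223.4723 178.9805]
 [259.04   178.3409]
 [242.7021 177.3686]]
[[288.0697 180.3179]
 [285.5314 180.203 ]
 [285.5642 177.1632]
 [296.9422 187.3353]]
```

```bash
python3 - <<'E'
from h import *
np.set_printoptions(precision=1,suppress=True,linewidth=220)
sh=np.array([.647,.0716,0]);c,k=np.cos(.04),np.sin(.04);R=np.array([[c,-k,0],[k,c,0],[0,0,1]])
for tilt in(0,.05):
 for th in(0,.1,.2):
  a=th-tilt
  P=[(x,r,h) for x,r,h in((-.024,30,0),(-.024,65,0),(.024,30,0),(.024,65,0),(-.012,81,6),(-.012,101,6),(-.012,91,-2))]
  print(tilt,th,proj("side",[sh+R@np.array([x,-.028+r/1e3*np.cos(a),.069-2*0+r/1e3*np.sin(a)+h/1e3]) for x,r,h in P]).tolist())
E
```

```text
0 0 [[280.68339455528775, 191.1923281687099], [279.2336092449849, 186.86784103525372], [298.7104048660361, 190.61715456418136], [296.701556016774, 186.31955467880564], [282.9306599626366, 182.79254899922438], [282.08800268307823, 180.54076100758735], [282.48359660114863, 184.37103978570528]]
0 0.1 [[280.6968183251525, 190.14497951057976], [279.2584526104776, 184.65686063496], [298.74355380787455, 189.571415610624], [296.76656137296084, 184.11189474823203], [282.97171288654204, 180.05951440809366], [282.1353861474034, 177.1819658837672], [282.52781735374305, 181.33881208649078]]
0 0.2 [[280.7229907491709, 189.14357387068108], [279.3093783386489, 182.53347008393095], [298.794259399274, 188.57137319503335], [296.8675746667156, 181.9913564475851], [283.04755127348176, 177.42786734968786], [282.22479312024734, 173.9402503437771], [282.6103906018783, 178.41815411187005]]
0.05 0 [[280.68149293160826, 191.7301941926749], [279.23098298262585, 188.0002897345981], [298.7004968868389, 191.15412761656836], [296.682655987989, 187.45017494099523], [282.9231944901389, 184.1901061074281], [282.0800504815747, 182.25592785429987], [282.47586871740464, 185.9214367694863]]
0.05 0.1 [[280.68850526874263, 190.66351388767688], [279.24276500909605, 185.75257578288898], [298.72476586121707, 190.08917510868463], [296.72953394445574, 185.20600673571622], [282.9468317455487, 181.41475247455114], [282.1064421010053, 178.84835698061227], [282.5009096050165, 182.84249020901174]]
0.05 0.2 [[280.7083202377406, 189.6379357912717], [279.28066356075124, 183.5830472769749], [298.76673326462696, 189.06508512451575], [296.8125946627596, 183.03956747335366], [283.0052936696085, 178.72962544649076], [282.1748394022331, 175.54484337154642], [282.56431655858677, 179.86302722621423]]
```

Ring closed (tab and wire rows match θ≈0, slight tip-down tilt), but the pin appears to have backed out about 2 mm; nudge it home from the handle end.

Call:
carry_out:
  steps:
    - [[0,0,0],[0.03,0.05,0],0]
    - [[0,0,0],[0.03,0.05,0],0]
    - [[0,0,0],[0.03,0.05,0],0]
    - [[0,0,0],[0.024,0.05,0],0]
    - [[0,0,0],[0,0,-0.06],0]
    - [[0,0,0],[0,0,-0.06],0]
    - [[0,0,0],[0,0,-0.035],0]
    - [[0,0,0],[0,0.02,0],0]

```text
time_s: 22.25
tool_pos: [0.6475, -0.0662, 0.0549]
orientation: [-2.174, -2.26, 0.007]
contact_force: [-0.1, -0.1, 1.2]
grip_width: 0.0002
grasp_force: 0.0
```

Call:
carry_out:
  steps:
    - [[0,0,0],[0,0.008,0],0]
    - [[0,0,0],[0,0.005,0],0]
    - [[0,0,0],[0,0.002,0],0]

```text
time_s: 22.62
tool_pos: [0.6523, -0.0518, 0.0605]
orientation: [2.174, 2.264, 0.002]
contact_force: [-0.2, -2.4, 0.9]
grip_width: -0.0001
grasp_force: 0.7
```

Call:
carry_out:
  steps:
    - [[0,0,0],[0,0.002,0],0]
    - [[0,0,0],[0,0,0],0]

```text
time_s: 22.88
tool_pos: [0.6514, -0.0513, 0.0594]
orientation: [2.176, 2.263, -0.002]
contact_force: [0.8, -5.6, 1.2]
grip_width: -0.0001
grasp_force: 2.5
```

Call:
carry_out:
  steps:
    - [[0,0,0],[0,0.002,0],0]
    - [[0,0,0],[0,0,0],0]

```text
time_s: 23.12
tool_pos: [0.6514, -0.0512, 0.0593]
orientation: [2.176, 2.26, -0.006]
contact_force: [-0.6, -10.0, 2.2]
grip_width: 0.0
grasp_force: 5.3
```

Call:
carry_out:
  steps:
    - [[0,0,0],[0,-0.03,0],0]
    - [[0,0,0],[0,-0.02,0.02],0]
    - [[0,0,0],[0,0,0.06],0]
    - [[0,0,0],[0,0,0.06],0]
    - [[0,0,0],[-0.03,-0.05,0],0]
    - [[0,0,0],[-0.03,-0.05,0],0]
    - [[0,0,0],[-0.03,-0.05,0],0]
    - [[0,0,0],[0,0,0],0]

```text
time_s: 24.12
tool_pos: [0.559, -0.2508, 0.1989]
orientation: [-2.183, -2.259, -0.0]
contact_force: [0.0, -0.0, 0.0]
grip_width: 0.0003
grasp_force: 0.0
```

```bash
python3 - <<'E'
from station import *
from h import *
np.set_printoptions(precision=1,suppress=True,linewidth=200)
s=grab_frame("side").astype(int);t=grab_frame("top");print(state()["tool_pos"],state()["contact_force"])
m=mask(t,(5,150,120),(18,255,255),(255,300,165,190));M=cv2.moments(m,True);print("handle",M['m10']/M['m00'],M['m01']/M['m00'])
d=t.astype(int);d=d[:,:,2]-d[:,:,1];print(d[180,218:240],d[172:190,228])
print((s[:,:,2]-s[:,:,1])[176:194,276:302])
E
```

```text
[ 0.6 -0.2  0.2] [-0.6  1.4 -0.2]
handle 276.19444444444446 178.3111111111111
[  5   7   6   4   5  17  66 113 126 129 128 125 111  84  55  22   5   4   5   5   7   6] [  5   6  21  61 111 129 128 128 128 126 114  68  17   4   5   7   7   5]
[[  9   9   9   9  10  10   9   9   9  10  10   9   9  10  10  10   9  10   9   9  10   9   9  10   9   9]
 [  8   9   9   9  10   9   9   8   9   9  10   9  10   9   9   9  10  10  10  10   9   9   9  10   9   9]
 [  8   9   9  10   9   8   9   9   8   9  10   9   9   9   9  10   9  10  10  10   9   9   9   9   9   9]
 [  9   8   9   9   8   9   9  10  10  10  10  10   9   9   9   9   9   9   9   9   9   9   9  10  10   9]
 [  9   9   9   9   8   9  10  12  13  11   9   8   9   9   8   8   9   8   8   9   9   9  10  10   9   8]
 [ 10   9   9   8   9  10  12  18  19  13   9   7   8   8   8   7   8   8   8   8   8  10  10  10  10   9]
 [ 10   9   9   9   9  10  14  24  26  17  10   7   7   7   7   7   7   8   7   8   9  10  10  10  10   9]
 [  9   9  10  10  10  12  18  29  31  16   9   8   8   7   8   8   8   7   8   8   8  10  10  10  10  10]
 [
[... 368 characters left out ...]
   3   3   2   4   4   3   3   4   8  29  51  41  22  12]
 [  9  11  15  33  68  69  37  17  10   6   3   3   4   3   2   3   3   3   3   3   9  33  67  60  33  15]
 [  9  10  12  24  55  72  44  20  10   5   3   3   4   4   5   6   7   6   7   6   9  27  62  70  45  21]
 [  9   9  10  19  44  71  55  26  12   6   4   4   7  10  16  19  19  21  18  15  14  20  46  70  57  29]
 [  8   9  10  15  33  64  64  35  15   6   5   6  12  28  44  51  52  52  51  45  35  26  35  63  64  36]
 [ 10   9  10  12  23  49  58  36  15   6   5   8  25  57  80  89  91  92  91  87  72  47  33  50  54  32]
 [  9   9   9  11  18  32  38  24  11   4   4   9  33  71  98 107 110 111 112 109  97  66  37  31  32  20]]
```

The handle is back at its seated position (col 276.2), and the tab is low and moved in with it. Handing in.

```bash
python3 -c "
from station import *
print(hand_in())"
```

```text
the job is handed in; nothing more can be done
None
```

The job is handed in with no verdict returned: the tray is home, the pin is seated through the clevis, the ring is closed by force and image checks (not by direct reading), and nothing is touching the robot; I did not measure the loose items again at the end.

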